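# Ready the noodle press for filling

## Task

Get the hand-cranked noodle press ready to be filled: first roll the sunken thumbwheel away from the robot with a fingertip until the outlet shutter is fully shut, then take the crank by its wooden grip and wind it anticlockwise, keeping hold all the way round and at an unhurried, steady pace, until the plunger's pointer stands at the fill line, and let go. Leave everything else on the worktop where it is.

Things in the scene. Friction and masses are not known exactly. Their poses are not given: they have to be found in the camera images.
- press: Steel noodle press, fixed. Origin: centre of the underside of its 210 x 150 mm base; x points away from the robot (yaw up to 0.35 rad either way), y left, z up. Its 80 mm thick, 150 mm long barrel leans 30 degrees from vertical, top towards the robot: its axis, also the crank's, points up along (-0.5, 0, 0.866) in the press frame
- tray (a point): middle of the underside of the steel feed tray, 110 mm (press x -5 to 105) by 90 mm (press y -45 to 45), 300 to 340 mm above the worktop, on a 40 mm neck at x 52 mm. It overhangs the crank's far side and leaves no room there for an upright gripper: tilt the tool 30 degrees, along the barrel axis, fingers closing along the press's y
- press_hub (a point): centre of the crank's hub on the turning axis, 3 mm above the crank's lower face; fixed in the press at x -50, y 0, z 195 mm
- crank (a joint): crank angle, rad, growing anticlockwise seen from above; starts in 0 to 6.3, range -0.6 to 18. At multiples of 2 pi the arm points up the slope, (0.866, 0, 0.5) in the press frame; a quarter turn on, along the press's +y. Friction 0.2 N m (4 N at the grip); stays where left. A turn raises the plunger 22 mm; the fill line is reached at 15.0 rad
- grip_mid (a point): middle of the wooden crank grip; it lies 50 mm from the turning axis and 30 mm above the hub point along the axis, and travels round with the crank. Its pin sits in a sprung slot and gives up to 4 mm either way along the crank arm (4 N per mm), so the circle need not be exact
- grip: the wooden grip itself, a round knob 26 mm thick and 42 mm long parallel to the turning axis, spinning freely on its pin. Origin: centre of its lower end, 9 mm above the hub point along the axis; the top of the crank arm is 7 mm and the grip's upper end 51 mm above the hub point along the axis
- plunger (a joint): height of the plunger and its pointer along the barrel, m; 0.0525 at the fill line, smaller is lower. Geared to the crank: 0.0035 m per rad
- pointer_tip (a point): round end of the brass pointer that sticks out on the barrel's right (-y) side and moves up the barrel as the crank is wound anticlockwise
- fill_line (a point): where the pointer's end must come: level, along the barrel, with the single black bar that juts from the scale strip on the barrel's right side; fixed in the press
- thumbwheel (a joint): angle of the thumbwheel, rad: 4.5 (its end stop) is shutter fully shut, 0 fully open; starts between 0 and 1.5. It grows as the top of the wheel is rolled towards the press's +x, away from the robot; very little force (1 N) turns it and it stays where it is left
- wheel_top (a point): highest point of the thumbwheel, fixed in the press at x 0, y 125, z 100 mm. Black ribbed wheel, 40 mm across, 12 mm wide, axle along the press's y, sunk in a grey housing 46 (x) by 30 (y) mm whose cheeks end 13 mm lower. Sprung: gives up to 6 mm downwards (1.5 N to start, 1.5 N more per mm): press it 3 mm down and drag, in several strokes
- shutter (a joint): position of the sliding shutter under the barrel's outlet, m, geared to the thumbwheel: 0 open, 0.030 fully shut
- tin: round steel storage tin with clipped lid, 108 mm across, 180 mm high, about 0.5 kg; origin: centre of its underside. A bystander. (A chapati board with a rolling pin, 68 mm high, is fixed some 0.44 m to the press's right, beyond these)
- bowls: nest of aluminium bowls, 136 mm across, 65 mm high; origin: centre of its underside. A bystander
- cellar: white plastic salt cellar, 66 mm across, 88 mm high; origin: centre of its underside. A bystander

How it is judged:
On the way, in this order (a step that is already met when the one before it is completed fails the run):
1. the thumbwheel is rolled until the shutter is fully shut (within 0.3 rad of its stop) (value of joint thumbwheel above 4.2 rad), for 0.2 s.
2. the pointer is wound to the fill line (within 3 mm) (value of joint plunger between 0.0495 and 0.0555 m), for 0.2 s.
At the end, for the whole second after the job is handed in: The thumbwheel is within 0.3 rad of its shut stop, the pointer is within 3 mm of the fill line with the crank at rest, and tin, bowls and salt cellar are within 20 mm of where they stood (all of step 2 and value of joint thumbwheel above 4.2 rad and velocity of joint crank between -0.2 and 0.2 rad/s and distance of each of tin, bowls, cellar from where it was at the start of the episode below 0.02 m); the robot touches nothing.
It fails at once if the grip is let go part way round (crank between 6.8 and 13.8 rad with no finger on the grip) (value of joint crank between 6.8 and 13.8 rad and contact force between the fingers and grip below 0.02 N).
It fails at once if the crank is whirled faster than about a turn a second (velocity of joint crank above 6.5 rad/s).
It fails at once if a bystander is shoved more than 20 mm or tipped (distance of any of tin, bowls, cellar from where it was at the start of the episode above 0.02 m or angle between any of tin, cellar's own z axis and vertical above 0.35 rad).
It also fails if it takes over 72 s, if anything falls off the work surface, if the arm or the gripper's body presses on something with over 40 N, if the wrist force passes 120 N, or if a joint passes its speed limit or range.

## Robot

A 6-joint arm with a two-finger parallel gripper is mounted at the origin on the work surface. World frame = base frame: x ahead of the robot, y to its left, z up, the work surface at z = 0. Lengths are in m, angles in rad, forces in N, time in s.
With the tool pointing down it reaches from about 0.35 to 0.975 m from the base axis. Payload 17.4 kg.
Tool frame: the origin (TCP) lies on the centre line of the jaws, within the pads' length; the fingertips stand tip_extent ahead of it and the grasp point (between the pads) lies 11 mm behind it (tip_extent is the distance from the TCP to the fingertips, in m); z points along the fingers, y is the direction in which the jaws open and shut (so a half turn about z gives the same grasp; the last joint's range is limited). The gripper opens to 85 mm and grips with 20 to 120 N. Pads are 22 mm wide; open, the fingers measure 114 mm over their backs; the gripper's body (76 mm by 85 mm) begins 54 mm behind the grasp point. The pads swing forward as they close: fully open they stand 13 mm farther back than shut.
Start: joints at [1.131, 0.116, 1.442, -0, 1.584, -0.038], TCP at [0.264, 0.621, 0.239] pointing down, gripper open.
Joint ranges: [-2.83, 2.83], [-0.83, 2.19], [0.07, 2.5], [-1.14, 4.28], [0.01, 3], [-2.97, 2.97]. Speed limits (rad/s): [1.89, 1.89, 2.22, 3.14, 3.14, 3.14].

## Interface

Orientations are given as a rotation vector (axis times angle).
In Python, from bench import read_state, capture, camera_params, finish_job, tip_extent gives the robot as it stands.
- The arm moves only by the tool apply_moves, never from a script. Its argument "commands" is a list of rows, each a list of 3 entries, a list of its own where there are three numbers: the closure, from -1 (fully open) to 1 (shut), so that 0 is half open, then the shift along the world's x, y, z in mm, then the turn, a rotation vector about the world's x, y, z in rad. A call has 1 to 8 rows; each row shifts and turns the commanded pose from where the row before left it; what a row does not reach is not made up. A row lasts 1/10 s, in which the tool goes at most 50 mm and 8.59 degrees, less where a joint would pass 70% of its speed; a pose out of reach is approached as far as the arm can. A call with a gripper value outside its range is refused whole. The fingers move at their own pace and stop on an object; "squeeze" is the grip in N (left out, the last holds). Time passes only in rows, so rows that do not move let the fingers close. It gives the time, the measured TCP pose, the force and the opening at its end, in the units of the state.
- read_state(): the state, without advancing time (a new reading comes with each control period).
- capture(name): name is "scene" or "top"; returns the picture (400x640x3 uint8, red, green, blue); there is no depth.
- camera_params(name): a dict with "fov_y" (degrees; the focal length in pixels is half the picture's height over the tangent of half this angle, whatever the lens; pixels are square), "cx", "cy" (the principal point, pixels), "dist_coeffs" ([k1, k2, p1, p2, k3] as OpenCV has them; the pictures are not rectified), "R" (3x3) and "t" (3): a world point X has camera coordinates R X + t. Camera axes: x right, y down, z forward; pixel columns grow to the right and rows downward; lengths in m; the calibration is good to about 2 mm. A picture is of the moment at which its call begins. camera_params takes no time and is no camera call.
- finish_job(): hands the job in, once; it reports no verdict.
The state is a dict: "time_s": time; "joint_positions": joint angles; "joint_velocities": joint speeds; "tau": joint torques, N m; "eef_pos": TCP position; "orientation": TCP orientation; "force": force on the tool from outside, world axes, zero at the start; "torque": the same for the moment, N m; "grip_width": finger opening in m.
Only numpy, scipy, OpenCV 4.12 (cv2) and the standard library are available. Lean on these libraries where they do the work, as an engineer would, in place of code of your own. Each camera call takes 0.05 s, during which the arm holds its last target.

## Working session

There is one attempt and no reset: what is moved stays moved. The work goes in short steps, Python scripts to look and compute and a tool call to move; the robot and the scene stay as the last step left them, time stands still between calls to the robot, and variables do not carry over. Pictures are saved under pics/ and viewed, and the job is handed in when it is done.

Besides the shell and the picture viewer there is one more tool, called after "Call:" by a JSON object that holds its "api" and its "payload", one argument or row to a line. apply_moves: Moves the arm, as the interface text tells. Its arguments: {"type":"object","properties":{"commands":{"type":"array","items":{"type":"array"}},"squeeze":{"type":"number"}},"required":["commands"]}

```bash
mkdir -p pics; ls
python3 - <<'E'
from bench import *
import cv2
print(read_state()); print(tip_extent if not callable(tip_extent) else tip_extent())
for n in ("scene","top"):
    p=camera_params(n); print(n,p)
    im=capture(n); cv2.imwrite(f"pics/{n}0.png",im[:,:,::-1])
E
```

```text
pics
{'time_s': 0.0, 'joint_positions': array([ 1.13124713e+00,  1.16488822e-01,  1.44228962e+00, -7.55844747e-06,
        1.58403299e+00, -3.77843385e-02]), 'joint_velocities': array([0.00026234, 0.00061972, 0.00068508, 0.00093993, 0.00217255,
       0.00077461]), 'tau': array([ 2.72255042e-03, -7.32003164e+01, -6.32485771e+01,  6.71296380e-05,
        6.27487432e-03,  7.86610116e-06]), 'eef_pos': array([0.26386987, 0.6210708 , 0.23854515]), 'orientation': array([-6.26798843e-01, -3.07814230e+00,  1.86282380e-03]), 'force': array([ 0.20141986, -0.67337217, -0.42474487]), 'torque': array([ 0.03231789, -0.03936583, -0.00796862]), 'grip_width': 0.0853386524385598}
0.008
scene {'fov_y': 42.02255042810621, 'cx': 316.84038131716426, 'cy': 198.83739328839457, 'dist_coeffs': array([-0.10081641,  0.        ,  0.        ,  0.        ,  0.        ]), 'R': array([[ 0.68231764,  0.73105513,  0.00102082],
       [ 0.60620052, -0.56500518, -0.55972322],
       [-0.40861176,  0.38252784, -0.82867899]]), 't': array([-0.4361531 , -0.21553744,  1.513996  ])}
top {'fov_y': 50.26810167476272, 'cx': 309.2289230208623, 'cy': 197.30430616369532, 'dist_coeffs': array([0.01913572, 0.        , 0.        , 0.        , 0.        ]), 'R': array([[-0.02006431, -0.99970739,  0.01351174],
       [-0.99824807,  0.01927897, -0.05593848],
       [ 0.05566162, -0.01461044, -0.99834279]]), 't': array([0.05628358, 0.58039514, 1.07831234])}
```

View pics/scene0.png

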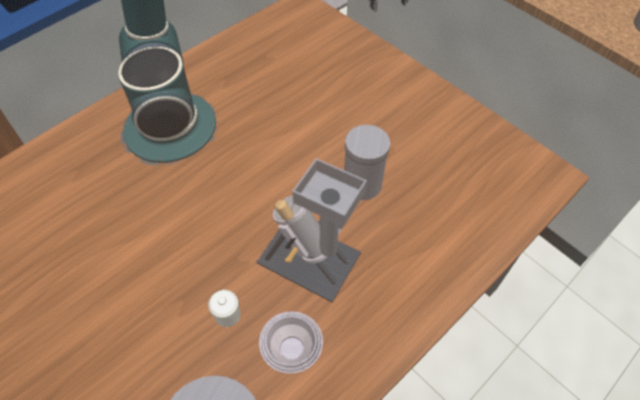

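View pics/top0.png

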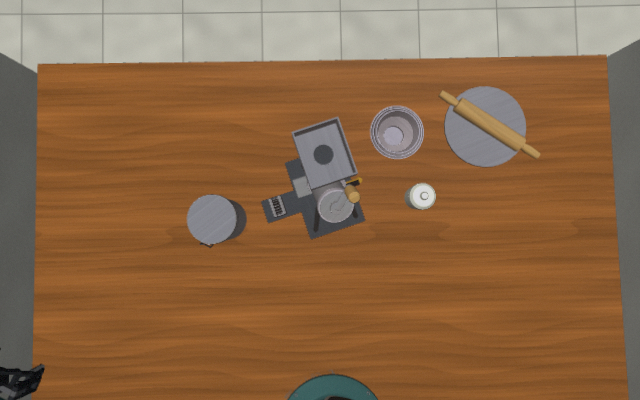

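Run:
```python
import cv2
a=cv2.imread("pics/top0.png")[100:260,240:400]; cv2.imwrite("pics/top0z.png",cv2.resize(a,(600,600),interpolation=2)) if 0 else cv2.imwrite("pics/top0z.png",cv2.resize(a[:150,:],None,fx=4,fy=4,interpolation=cv2.INTER_CUBIC)[:600])
a=cv2.imread("pics/scene0.png")[150:300,240:400]; cv2.imwrite("pics/scene0z.png",cv2.resize(a,None,fx=4,fy=4,interpolation=cv2.INTER_CUBIC))
```

```text
(no output)
```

View pics/top0z.png

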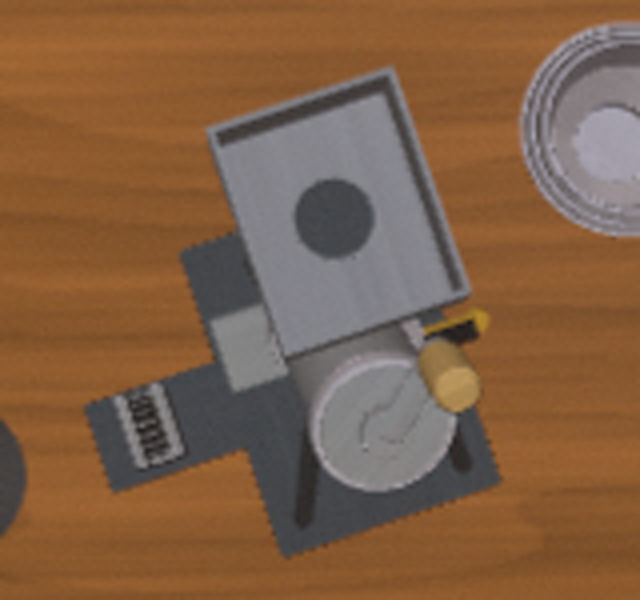

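View pics/scene0z.png

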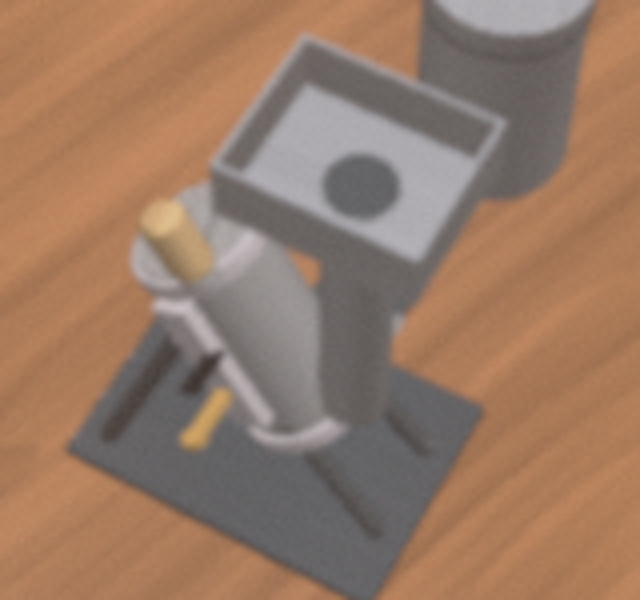

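```bash
cat > h.py <<'E'
import numpy as np, cv2
from bench import *
def ray(n,uv):
    p=camera_params(n); f=200/np.tan(np.radians(p["fov_y"]/2))
    K=np.array([[f,0,p["cx"]],[0,f,p["cy"]],[0,0,1]])
    q=cv2.undistortPoints(np.array(uv,float).reshape(-1,1,2),K,np.array(p["dist_coeffs"],float)).reshape(-1,2)
    R=np.array(p["R"]);c=-R.T@np.array(p["t"])
    return c,np.c_[q,np.ones(len(q))]@R
def onz(n,uv,z):
    c,d=ray(n,uv); return c+d*((z-c[2])/d[:,2])[:,None]
def tri(a,b):
    c1,d1=ray("top",a);c2,d2=ray("scene",b);d1=d1[0]/np.linalg.norm(d1);d2=d2[0]/np.linalg.norm(d2)
    s=np.linalg.lstsq(np.c_[d1,-d2],c2-c1,rcond=None)[0]
    p,q=c1+s[0]*d1,c2+s[1]*d2
    return (p+q)/2,np.linalg.norm(p-q)
def proj(n,X):
    p=camera_params(n); f=200/np.tan(np.radians(p["fov_y"]/2))
    K=np.array([[f,0,p["cx"]],[0,f,p["cy"]],[0,0,1]])
    return cv2.projectPoints(np.array(X,float).reshape(-1,1,3),cv2.Rodrigues(np.array(p["R"]))[0],np.array(p["t"],float),K,np.array(p["dist_coeffs"],float))[0].reshape(-1,2)
E
python3 - <<'E'
from h import *
np.set_printoptions(precision=4,suppress=True)
T=lambda L:[(240+x/4-.375,100+y/4-.375) for x,y in L]
S=lambda L:[(240+x/4-.375,150+y/4-.375) for x,y in L]
tc=onz("top",T([(207,130),(393,67),(470,292),(285,357)]),.34); print(tc,tc.mean(0))
sc=onz("scene",S([(305,35),(507,122),(418,265),(212,165)]),.34); print(sc)
# order: top: far-left, far-right, near-right, near-left
b=onz("top",T([(287,557),(500,480),(182,250)]),.01); print(b)
b2=onz("scene",S([(67,450),(483,410),(372,600)]),.01);print(b2)
w=onz("top",T([(150,425)]),.095);print(w)
e=tc[1]-tc[2]; print("yaw",np.arctan2(e[1],e[0]), np.linalg.norm(e))
e=tc[0]-tc[3]; print("yaw",np.arctan2(e[1],e[0]), np.linalg.norm(e))
e=tc[0]-tc[1]; print("yaw",np.arctan2(-e[0],e[1]), np.linalg.norm(e))
e=tc[3]-tc[2]; print("yaw",np.arctan2(-e[0],e[1]), np.linalg.norm(e))
e=b[0]-b[1]; print("yaw",np.arctan2(-e[0],e[1]), np.linalg.norm(e))
E
```

```text
[[ 0.6827  0.0797  0.34  ]
 [ 0.7102 -0.0056  0.34  ]
 [ 0.6065 -0.0381  0.34  ]
 [ 0.5785  0.0463  0.34  ]] [0.6445 0.0205 0.34  ]
[[ 0.5845  0.048   0.34  ]
 [ 0.6878  0.0822  0.34  ]
 [ 0.7158 -0.0047  0.34  ]
 [ 0.6114 -0.0361  0.34  ]]
[[ 0.4748  0.0414  0.01  ]
 [ 0.5214 -0.0968  0.01  ]
 [ 0.6742  0.1054  0.01  ]]
[[ 0.5277 -0.0956  0.01  ]
 [ 0.6797  0.1076  0.01  ]
 [ 0.723  -0.0282  0.01  ]]
[[0.5581 0.1227 0.095 ]]
yaw 0.30361212927713677 0.1087087213689125
yaw 0.3100761820309623 0.10935441216026305
yaw 0.3121459452969117 0.08965442716187501
yaw 0.31944646192372256 0.0889554463205368
yaw 0.32513736519788317 0.1458372320157166
```

Run:
```python
from h import *
np.set_printoptions(precision=4,suppress=True)
from scipy.spatial.transform import Rotation as Ro
yaw=.312;O=np.array([.600,.0056,0]);R=Ro.from_euler('z',yaw).as_matrix()
T=lambda L:[(240+x/4-.375,100+y/4-.375) for x,y in L]
S=lambda L:[(240+x/4-.375,150+y/4-.375) for x,y in L]
X,e=tri(T([(457,390)]),S([(160,215)])); print("grip end",X,e, R.T@(X-O))
pp=R.T@(X-O)
hub=np.array([-.05,0,.195]);a=np.array([-.5,0,.866]);u=np.array([.866,0,.5])
d=pp-hub; print("ax",d@a,"u",d@u,"y",d[1],"ang",np.arctan2(d[1],d@u)%(2*np.pi), np.hypot(d@u,d[1]))
for n,c in (("top",T([(457,390)])),("scene",S([(160,215)]))):
    # intersect with the plane of grip upper end
    C,D=ray(n,c); aw=R@a; P0=O+R@(hub+.051*a); t=((P0-C)@aw)/(D[0]@aw); q=R.T@(C+t*D[0]-O)-hub
    print(n,"u",q@u,"y",q[1],"ang",np.arctan2(q[1],q@u)%(2*np.pi))
print("tin top",onz("top",[(212,219)],.18)); print("cellar",onz("top",[(422,196)],.088)); print("bowls",onz("top",[(397,132)],.065))
print("tin scene",onz("scene",[(368,144)],.18), "cellar",onz("scene",[(223,303)],.088))
print("wheel",O+R@[0,.125,.1])
```

```text
grip end [ 0.568  -0.0399  0.2539] 0.0039255442849945405 [-0.0444 -0.0335  0.2539]
ax 0.04821764640630264 u 0.03429644466298678 y -0.033484354458848745 ang 5.509767695209783 0.04793170255735903
top u 0.033937988980828546 y -0.034234593645692785 ang 5.493436380147497
scene u 0.040371157518138225 y -0.035445242487602224 ang 5.562667582013398
tin top [[0.5293 0.2588 0.18  ]]
cellar [[ 0.5753 -0.2251  0.088 ]]
bowls [[ 0.7364 -0.175   0.065 ]]
tin scene [[0.5441 0.2556 0.18  ]] cellar [[ 0.5909 -0.231   0.088 ]]
wheel [0.5616 0.1246 0.1   ]
```

Call:
{"api": "apply_moves", "payload": {
  "commands": [
    [1,[20,-36,0],[0,0,0.09]],
    [1,[20,-36,0],[0,0,0.09]],
    [1,[20,-36,0],[0,0,0.09]],
    [1,[20,-36,0],[0,0,0.09]],
    [1,[20,-36,0],[0,0,0.09]],
    [1,[20,-36,0],[0,0,0.09]],
    [1,[20,-36,0],[0,0,0.09]],
    [1,[20,-36,0],[0,0,0.09]]
  ],
  "squeeze": 40
}}

```text
time_s: 0.9
eef_pos: [0.4244, 0.3316, 0.2391]
orientation: [0.504, -3.101, 0.0]
force: [0.1, -0.3, -0.5]
grip_width: 0.0003
```

Call:
{"api": "apply_moves", "payload": {
  "commands": [
    [1,[20,-35,0],[0,0,-0.01]],
    [1,[20,-35,0],[0,0,0]],
    [1,[20,-35,0],[0,0,0]],
    [1,[20,-35,0],[0,0,0]],
    [1,[20,-35,-30],[0,0,0]],
    [1,[20,-35,-40],[0,0,0]],
    [1,[0,0,-30],[0,0,0]],
    [1,[0,0,0],[0,0,0]]
  ]
}}

```text
time_s: 1.7
eef_pos: [0.5399, 0.1264, 0.1397]
orientation: [0.479, -3.098, 0.0]
force: [0.0, 0.5, 0.6]
grip_width: -0.0001
```

Run:
```python
from h import *
a=capture("top")[:,:,::-1];b=capture("scene")[:,:,::-1]
cv2.imwrite("pics/t1.png",a);cv2.imwrite("pics/s1.png",b)
z=lambda i,x,y:cv2.resize(i[y:y+100,x:x+100],None,fx=4,fy=4,interpolation=2)
cv2.imwrite("pics/z1.png",np.hstack([z(a,230,150),z(b,260,150)]))
s=read_state();print(s["eef_pos"],s["orientation"],s["force"])
p=s["eef_pos"]+[0,0,-.008]; print(proj("top",p),proj("scene",p))
```

```text
[0.54139757 0.12783796 0.14484442] [ 4.82260436e-01 -3.10384545e+00 -9.73364930e-05] [ 0.60722242  0.38718589 -0.07954106]
[[273.83043614 212.58172475]] [[328.22082581 183.5073466 ]]
```

View pics/z1.png

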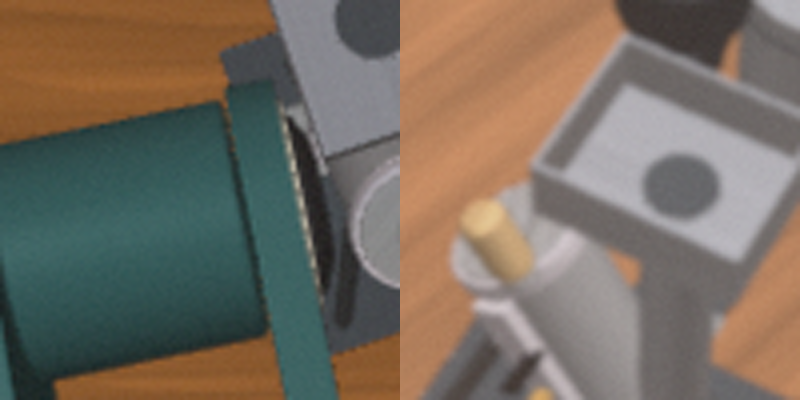

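Run:
```python
from h import *
for i in range(3):
    s=read_state();print(s["time_s"],s["eef_pos"],s["joint_positions"],s["joint_velocities"])
```

```text
1.8 [0.54139757 0.12783796 0.14484442] [ 1.85983255e-01 -1.01746130e-01  1.81456008e+00  7.88090595e-05
  1.42928146e+00 -1.69310945e+00] [ 1.27573846e-02 -2.02182512e-02 -2.93058321e-02 -1.85097195e-03
  1.51023765e-03 -4.60167987e-05]
1.8 [0.54139757 0.12783796 0.14484442] [ 1.85983255e-01 -1.01746130e-01  1.81456008e+00  7.88090595e-05
  1.42928146e+00 -1.69310945e+00] [ 1.27573846e-02 -2.02182512e-02 -2.93058321e-02 -1.85097195e-03
  1.51023765e-03 -4.60167987e-05]
1.8 [0.54139757 0.12783796 0.14484442] [ 1.85983255e-01 -1.01746130e-01  1.81456008e+00  7.88090595e-05
  1.42928146e+00 -1.69310945e+00] [ 1.27573846e-02 -2.02182512e-02 -2.93058321e-02 -1.85097195e-03
  1.51023765e-03 -4.60167987e-05]
```

Call:
{"api": "apply_moves", "payload": {
  "commands": [
    [1,[6,-4,-20],[0,0,0]],
    [1,[0,0,0],[0,0,0]]
  ]
}}

```text
time_s: 2.0
eef_pos: [0.5475, 0.1241, 0.1244]
orientation: [0.484, -3.104, 0.0]
force: [-0.7, 0.4, 0.7]
grip_width: 0.0001
```

Run:
```python
from h import *
for i in range(3):
    s=read_state();print(s["time_s"],s["eef_pos"],s["joint_positions"],s["joint_velocities"],s["force"])
```

```text
2.0 [0.54746594 0.12408399 0.12443683] [ 1.77472176e-01 -7.68485965e-02  1.82541223e+00 -5.67403050e-05
  1.39325966e+00 -1.70237301e+00] [ 0.00385737 -0.01696413 -0.01590738  0.00213466  0.03686355  0.00889591] [-0.66017538  0.3653561   0.67400759]
2.0 [0.54746594 0.12408399 0.12443683] [ 1.77472176e-01 -7.68485965e-02  1.82541223e+00 -5.67403050e-05
  1.39325966e+00 -1.70237301e+00] [ 0.00385737 -0.01696413 -0.01590738  0.00213466  0.03686355  0.00889591] [-0.66017538  0.3653561   0.67400759]
2.0 [0.54746594 0.12408399 0.12443683] [ 1.77472176e-01 -7.68485965e-02  1.82541223e+00 -5.67403050e-05
  1.39325966e+00 -1.70237301e+00] [ 0.00385737 -0.01696413 -0.01590738  0.00213466  0.03686355  0.00889591] [-0.66017538  0.3653561   0.67400759]
```

Call:
{"api": "apply_moves", "payload": {
  "commands": [
    [1,[1,-4,-12],[0,0,0]],
    [1,[0,0,-7],[0,0,0]],
    [1,[0,0,0],[0,0,0]]
  ]
}}

```text
time_s: 2.3
eef_pos: [0.5483, 0.1197, 0.105]
orientation: [0.482, -3.104, 0.0]
force: [-0.9, 0.1, 4.1]
grip_width: -0.0001
```

Call:
{"api": "apply_moves", "payload": {
  "commands": [
    [1,[6.5,2,0],[0,0,0]],
    [1,[6.5,2,0],[0,0,0]],
    [1,[6.5,2,0],[0,0,0]],
    [1,[6.5,2,0],[0,0,0]],
    [1,[0,0,0],[0,0,0]]
  ]
}}

```text
time_s: 2.8
eef_pos: [0.5754, 0.128, 0.1052]
orientation: [-0.482, 3.104, 0.0]
force: [1.1, 1.7, 3.1]
grip_width: 0.0
```

Run:
```python
from h import *
a=capture("top")[:,:,::-1];b=capture("scene")[:,:,::-1]
cv2.imwrite("pics/t2.png",a);cv2.imwrite("pics/s2.png",b)
z=lambda i,x,y:cv2.resize(i[y:y+100,x:x+100],None,fx=4,fy=4,interpolation=2)
cv2.imwrite("pics/z2.png",np.hstack([z(a,250,150),z(b,260,190)]))
```

```text
(no output)
```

View pics/z2.png

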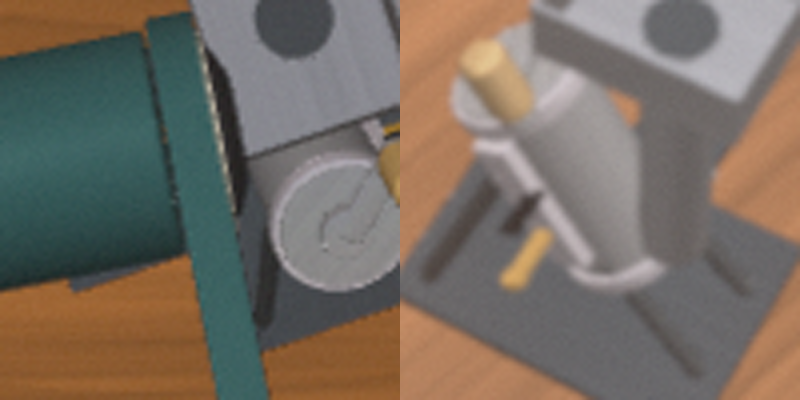

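Call:
{"api": "apply_moves", "payload": {
  "commands": [
    [1,[0,0,12],[0,0,0]],
    [1,[-27,-8.3,2],[0,0,0]],
    [1,[0,0,-6],[0,0,0]],
    [1,[0,0,-8],[0,0,0]],
    [1,[6.6,2.1,0],[0,0,0]],
    [1,[6.6,2.1,0],[0,0,0]],
    [1,[6.6,2.1,0],[0,0,0]],
    [1,[6.6,2.1,0],[0,0,0]]
  ]
}}

```text
time_s: 3.7
eef_pos: [0.575, 0.128, 0.1054]
orientation: [-0.482, 3.104, -0.0]
force: [-0.5, -0.4, 3.8]
grip_width: 0.0001
```

Call:
{"api": "apply_moves", "payload": {
  "commands": [
    [1,[0,0,12],[0,0,0]],
    [1,[-27,-8.3,2],[0,0,0]],
    [1,[0,0,-6],[0,0,0]],
    [1,[0,0,-8],[0,0,0]],
    [1,[6.6,2.1,0],[0,0,0]],
    [1,[6.6,2.1,0],[0,0,0]],
    [1,[6.6,2.1,0],[0,0,0]],
    [1,[6.6,2.1,0],[0,0,0]]
  ]
}}

```text
time_s: 4.5
eef_pos: [0.5743, 0.1281, 0.1053]
orientation: [0.482, -3.104, 0.0]
force: [-2.2, 0.1, 2.6]
grip_width: -0.0002
```

Call:
{"api": "apply_moves", "payload": {
  "commands": [
    [1,[0,0,12],[0,0,0]],
    [1,[-27,-8.3,2],[0,0,0]],
    [1,[0,0,-6],[0,0,0]],
    [1,[0,0,-8],[0,0,0]],
    [1,[6.6,2.1,0],[0,0,0]],
    [1,[6.6,2.1,0],[0,0,0]],
    [1,[6.6,2.1,0],[0,0,0]],
    [1,[6.6,2.1,0],[0,0,0]]
  ]
}}

```text
time_s: 5.3
eef_pos: [0.5734, 0.1281, 0.1052]
orientation: [0.482, -3.104, 0.0]
force: [-1.5, 0.1, 3.7]
grip_width: 0.0002
```

Call:
{"api": "apply_moves", "payload": {
  "commands": [
    [1,[0,0,12],[0,0,0]],
    [1,[-27,-8.3,2],[0,0,0]],
    [1,[0,0,-6],[0,0,0]],
    [1,[0,0,-8],[0,0,0]],
    [1,[6.6,2.1,0],[0,0,0]],
    [1,[6.6,2.1,0],[0,0,0]]
  ]
}}

```text
time_s: 5.9
eef_pos: [0.5591, 0.1239, 0.105]
orientation: [0.482, -3.103, 0.0]
force: [-4.2, -1.7, 6.3]
grip_width: -0.0
```

Call:
{"api": "apply_moves", "payload": {
  "commands": [
    [1,[6.6,2.1,0],[0,0,0]],
    [1,[6.6,2.1,0],[0,0,0]]
  ]
}}

```text
time_s: 6.1
eef_pos: [0.5727, 0.1282, 0.1051]
orientation: [0.482, -3.104, 0.0]
force: [-3.1, -1.0, 4.6]
grip_width: 0.0
```

```bash
cat >> h.py <<'E'
from scipy.spatial.transform import Rotation as Ro
yaw=.312;O=np.array([.600,.0056,0]);R=Ro.from_euler('z',yaw).as_matrix()
hub=np.array([-.05,0,.195]);s3=3**.5/2
a=np.array([-.5,0,s3]);u=np.array([s3,0,.5]);yv=np.array([0,1.,0])
def W(p): return O+R@np.asarray(p)
def tcp(th,ax=.021,r=.05): return W(hub+ax*a+r*(np.cos(th)*u+np.sin(th)*yv))
E
python3 - <<'E'
from h import *
np.set_printoptions(precision=4,suppress=True)
print("grasp",tcp(5.5),"pre60",tcp(5.5,.081),"pre110",tcp(5.5,.131)); print(R@a)
print(Ro.from_matrix(np.c_[-(R@u),R@yv,-(R@a)]).as_rotvec(), np.linalg.det(np.c_[-(R@u),R@yv,-(R@a)]))
E
```

```text
grasp [ 0.5825 -0.0371  0.2309] pre60 [ 0.5539 -0.0463  0.2829] pre110 [ 0.5301 -0.054   0.3262]
[-0.4759 -0.1535  0.866 ]
[-0.4074  2.5904  0.1092] 0.9999999999999998
```

Call:
{"api": "apply_moves", "payload": {
  "commands": [
    [1,[0,0,40],[0,0,0]],
    [1,[0,0,45],[0,0,0]],
    [1,[-15,0,45],[0,0,0]],
    [1,[-15,0,45],[0,0,0]],
    [1,[-15,0,45],[0,0,0]],
    [1,[-5,-35,10],[0.032,-0.0997,0]],
    [1,[-5,-35,10],[0.032,-0.0997,0]],
    [1,[-5,-35,0],[0.032,-0.0997,0]]
  ]
}}

```text
time_s: 6.9
eef_pos: [0.5127, 0.0224, 0.3471]
orientation: [-0.436, 2.79, 0.069]
force: [1.1, -0.4, 0.7]
grip_width: 0.0001
```

Call:
{"api": "apply_moves", "payload": {
  "commands": [
    [1,[0,-35,0],[0.032,-0.0997,0]],
    [1,[0,-35,0],[0.032,-0.0997,0]],
    [0,[0,0,0],[0,0,0]],
    [-1,[0,0,0],[0,0,0]]
  ]
}}

```text
time_s: 7.3
eef_pos: [0.5121, -0.0483, 0.3452]
orientation: [-0.399, 2.592, 0.109]
force: [-0.3, 0.8, 0.9]
grip_width: 0.0284
```

Run:
```python
from h import *
a=capture("top")[:,:,::-1];b=capture("scene")[:,:,::-1]
cv2.imwrite("pics/t3.png",a);cv2.imwrite("pics/s3.png",b)
z=lambda i,x,y:cv2.resize(i[y:y+150,x:x+100],None,fx=4,fy=4,interpolation=2)
cv2.imwrite("pics/z3.png",np.hstack([z(a,250,130),z(b,240,150)]))
s=read_state();print(s["eef_pos"],s["orientation"],s["force"],s["grip_width"],s["joint_positions"])
```

```text
[ 0.51256124 -0.04636797  0.34533283] [-0.40353801  2.59209618  0.11012858] [ 0.03861595  0.21081048 -0.6320958 ] 0.04352656864172867 [-0.29771372 -0.53583305  1.88561171  0.29665384  1.35998735 -2.17582928]
```

View pics/z3.png

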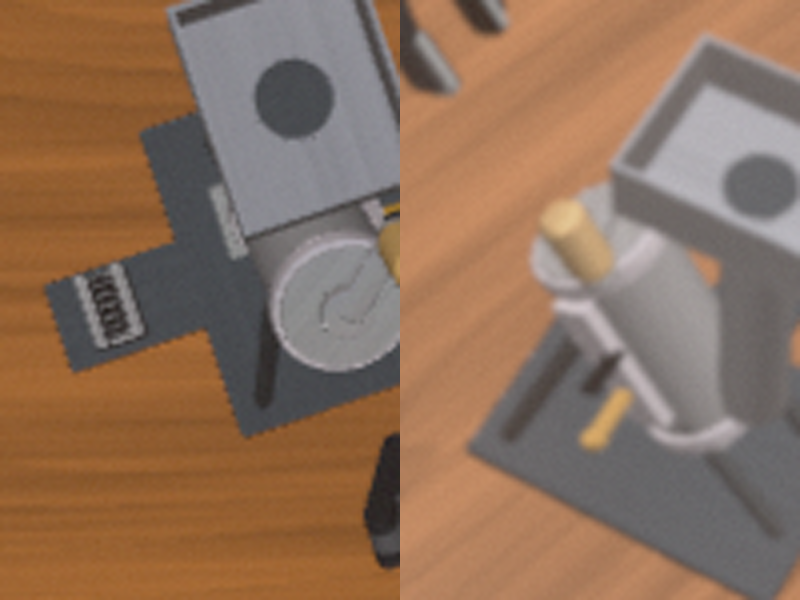

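Run:
```python
from h import *
np.set_printoptions(precision=4,suppress=True)
a=cv2.imread("pics/t3.png");b=cv2.imread("pics/s3.png")
z=lambda i,x,y:cv2.resize(i[y:y+75,x:x+75],None,fx=5,fy=5,interpolation=2)
cv2.imwrite("pics/z4.png",np.hstack([z(a,335,210),z(b,205,110)]))
s=read_state();Q=Ro.from_rotvec(s["orientation"]).as_matrix();print(Q)
for w in (.0425,.0213,.0):
  for sg in (1,-1):
    p=s["eef_pos"]+Q@[0,sg*w,.008-(.006 if w==.0213 else 0)]
    print(w,sg,(proj("top",p)-[335,210])*5,(proj("scene",p)-[205,110])*5+[375,0])
```

```text
[[-0.8257 -0.3044  0.475 ]
 [-0.263   0.9525  0.1533]
 [-0.4991  0.0016 -0.8665]]
0.0425 1 [[24.8705 99.7237]] [[691.7486 198.0365]]
0.0425 -1 [[246.7798  23.4858]] [[572.0194 350.0608]]
0.0213 1 [[84.7266 88.7472]] [[655.1611 223.5117]]
0.0213 -1 [[196.7086  50.2604]] [[594.8016 299.7081]]
0.0 1 [[135.9857  61.5371]] [[633.0662 272.4701]]
0.0 -1 [[135.9857  61.5371]] [[633.0662 272.4701]]
```

View pics/z4.png

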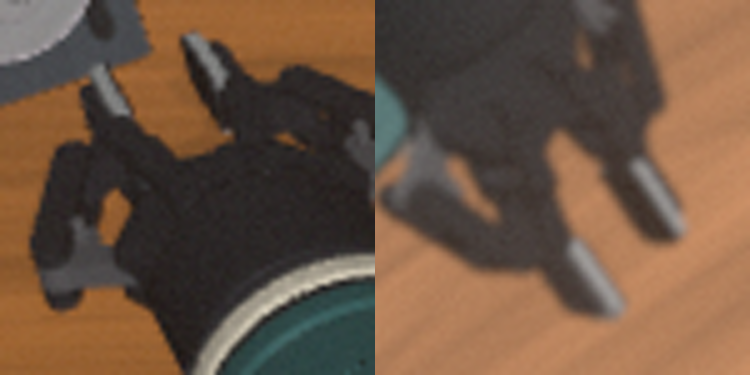

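```bash
sed -i 's/^yaw=.312;O=.*; *R=/yaw=.312;R=/; s/O=np.array(\[.600,.0056,0\])/O=np.array([.6025,.0065,0])/' h.py; grep -n "O=" h.py
python3 - <<'E'
from h import *
np.set_printoptions(precision=4,suppress=True)
T=[(240+457/4-.375,100+390/4-.375)];S=[(240+160/4-.375,150+215/4-.375)]
for n,c in (("top",T),("scene",S)):
    C,D=ray(n,c); aw=R@a; P0=W(hub+.051*a); t=((P0-C)@aw)/(D[0]@aw); q=R.T@(C+t*D[0]-O)-hub
    print(n,"u",q@u,"y",q[1],"ang",np.arctan2(q[1],q@u)%(2*np.pi))
e=read_state()["eef_pos"]
for ax in (.131,.081,.021): p=tcp(5.5,ax); print(p,(p-e)*1000); e=p
E
```

```text
Traceback (most recent call last):
  File "h.py", line 24, in W
    def W(p): return O+R@np.asarray(p)
                     ^
NameError: name 'O' is not defined
```

```bash
sed -i 's/^yaw=.*/yaw=.312;O=np.array([.6025,.0065,0]);R=Ro.from_euler("z",yaw).as_matrix()/' h.py
python3 - <<'E'
from h import *
np.set_printoptions(precision=4,suppress=True)
T=[(240+457/4-.375,100+390/4-.375)];S=[(240+160/4-.375,150+215/4-.375)]
for n,c in (("top",T),("scene",S)):
    C,D=ray(n,c); aw=R@a; P0=W(hub+.051*a); t=((P0-C)@aw)/(D[0]@aw); q=R.T@(C+t*D[0]-O)-hub
    print(n,"u",q@u,"y",q[1],"ang",np.arctan2(q[1],q@u)%(2*np.pi))
e=read_state()["eef_pos"]
for ax in (.131,.081,.021): p=tcp(5.5,ax); print(p,(p-e)*1000); e=p
E
```

```text
top u 0.030898065533962463 y -0.034522036490965476 ang 5.442448329582561
scene u 0.03639581163734924 y -0.034465454400689786 ang 5.525021767948182
[ 0.5326 -0.0531  0.3262] [ 20.0485  -6.7406 -19.1668]
[ 0.5564 -0.0454  0.2829] [ 23.793    7.6741 -43.3013]
[ 0.585  -0.0362  0.2309] [ 28.5516   9.2089 -51.9615]
```

Call:
{"api": "apply_moves", "payload": {
  "commands": [
    [-1,[20,-7,-19],[0,0,0]],
    [-1,[12,4,-22],[0,0,0]],
    [-1,[12,4,-22],[0,0,0]],
    [-1,[5,1,-9],[0,0,0]],
    [-1,[0,0,0],[0,0,0]]
  ]
}}

```text
time_s: 7.9
eef_pos: [0.5614, -0.0435, 0.2718]
orientation: [-0.406, 2.594, 0.112]
force: [-0.1, 0.5, 0.2]
grip_width: 0.0857
```

Run:
```python
from h import *
a=capture("top")[:,:,::-1];b=capture("scene")[:,:,::-1]
cv2.imwrite("pics/t5.png",a);cv2.imwrite("pics/s5.png",b)
z=lambda i,x,y:cv2.resize(i[y:y+80,x:x+80],None,fx=5,fy=5,interpolation=2)
cv2.imwrite("pics/z5.png",np.hstack([z(a,310,160),z(b,240,160)]))
s=read_state();print(s["eef_pos"],s["orientation"],s["force"],s["grip_width"])
```

```text
[ 0.56128407 -0.04432178  0.27426074] [-0.40438421  2.59064658  0.10969015] [-0.45855662  0.04811316  0.04323076] 0.08522349249873334
```

View pics/z5.png

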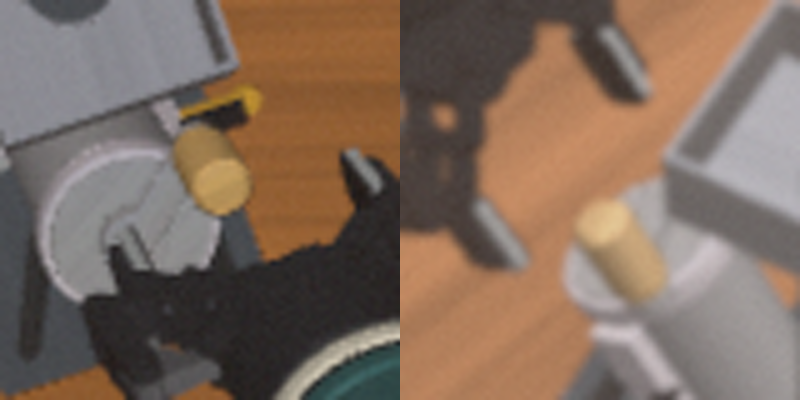

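Run:
```python
from h import *
np.set_printoptions(precision=4,suppress=True)
s=read_state();Q=Ro.from_rotvec(s["orientation"]).as_matrix()
T=lambda p:[(310+p[0]/5-.4,160+p[1]/5-.4)]
S=lambda p:[(240+(p[0]-400)/5-.4,160+p[1]/5-.4)]
P={}
for n,t,c in (("L",(113,250),(648,97)),("R",(347,155),(522,266)),("grip",(222,185),(603,218))):
    X,e=tri(T(t),S(c)); P[n]=X; print(n,X,e)
m=(P["L"]+P["R"])/2
for n in P: print(n,"tool frame mm",Q.T@(P[n]-s["eef_pos"])*1000)
```

```text
L [0.5442 0.0063 0.2707] 0.006325213279944383
R [ 0.5782 -0.0864  0.2798] 0.0032828973534298122
grip [ 0.5692 -0.0397  0.2557] 0.004620741468029694
L tool frame mm [ 2.5662 53.4345  2.7124]
R tool frame mm [ -5.6395 -45.255   -3.2359]
grip tool frame mm [ 1.5657  1.9671 20.589 ]
```

Run:
```python
from h import *
np.set_printoptions(precision=4,suppress=True)
T=lambda L:[(240+x/4-.375,100+y/4-.375) for x,y in L]
S=lambda L:[(240+x/4-.375,150+y/4-.375) for x,y in L]
for t,s in (((207,130),(507,122)),((470,292),(212,165)),((285,357),(305,35)),((500,480),(67,450)),((182,250),(483,410))):
    X,e=tri(T([t]),S([s])); print(X,e,"press mm",R.T@(X-O)*1000)
X,e=tri([(212,219)],[(368,144)]);print("tin",X,e)
X,e=tri([(422,196)],[(223,303)]);print("cellar",X,e)
```

```text
[0.685  0.0817 0.3371] 0.005177461602836397 press mm [101.6067  46.2556 337.094 ]
[ 0.6083 -0.0367  0.3372] 0.004742083764081816 press mm [ -7.7443 -42.8862 337.2368]
[0.5805 0.0482 0.336 ] 0.0051907635780513725 press mm [ -8.1268  46.4419 335.9641]
[ 0.523  -0.0958  0.0036] 0.005003537347109987 press mm [-107.0619  -72.9554    3.5795]
[0.6766 0.1076 0.0052] 0.005260157664052883 press mm [101.5056  73.4383   5.2226]
tin [0.5317 0.2658 0.1602] 0.007072060024345341
cellar [ 0.5784 -0.2296  0.064 ] 0.005710904650346291
```

Call:
{"api": "apply_moves", "payload": {
  "commands": [
    [-1,[3,3,2],[0,0,0]],
    [-1,[8,2.6,-14.5],[0,0,0]],
    [-1,[8,2.6,-14.5],[0,0,0]],
    [-1,[8,2.5,-14.5],[0,0,0]],
    [-1,[0,0,0],[0,0,0]]
  ],
  "squeeze": 40
}}

```text
time_s: 8.5
eef_pos: [0.5881, -0.034, 0.2308]
orientation: [-0.403, 2.593, 0.11]
force: [-0.5, -0.3, -0.3]
grip_width: 0.0855
```

Run:
```python
from h import *
a=capture("top")[:,:,::-1];b=capture("scene")[:,:,::-1]
cv2.imwrite("pics/t6.png",a);cv2.imwrite("pics/s6.png",b)
z=lambda i,x,y:cv2.resize(i[y:y+80,x:x+80],None,fx=5,fy=5,interpolation=2)
cv2.imwrite("pics/z6.png",np.hstack([z(a,310,160),z(b,240,160)]))
s=read_state();print(s["eef_pos"],s["orientation"],s["force"],s["grip_width"])
```

```text
[ 0.58812796 -0.03430004  0.23293869] [-0.40262223  2.5904452   0.10915174] [0.45373229 0.6413295  0.16370964] 0.08515155589533731
```

View pics/z6.png

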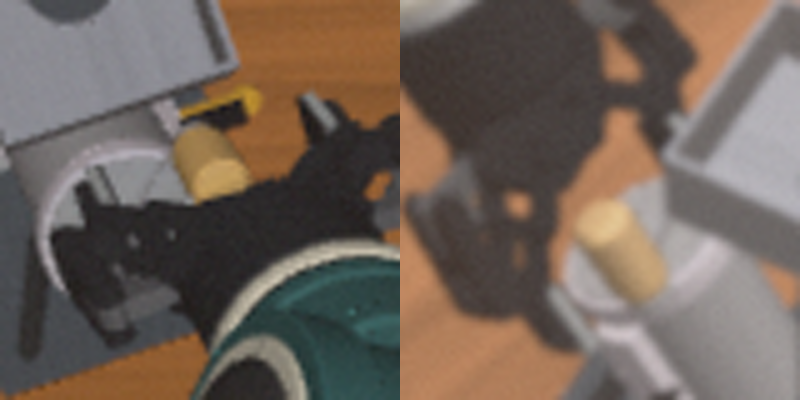

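Call:
{"api": "apply_moves", "payload": {
  "commands": [
    [1,[0,0,0],[0,0,0]],
    [1,[0,0,0],[0,0,0]],
    [1,[0,0,0],[0,0,0]],
    [1,[0,0,0],[0,0,0]],
    [1,[0,0,0],[0,0,0]]
  ],
  "squeeze": 40
}}

```text
time_s: 9.1
eef_pos: [0.5881, -0.0343, 0.2322]
orientation: [-0.402, 2.591, 0.109]
force: [-2.3, 0.5, 2.1]
grip_width: 0.0251
```

Run:
```python
from h import *
a=capture("top")[:,:,::-1];b=capture("scene")[:,:,::-1]
cv2.imwrite("pics/t7.png",a);cv2.imwrite("pics/s7.png",b)
z=lambda i,x,y:cv2.resize(i[y:y+80,x:x+80],None,fx=5,fy=5,interpolation=2)
cv2.imwrite("pics/z7.png",np.hstack([z(a,310,160),z(b,240,160)]))
s=read_state();print(s["time_s"],s["eef_pos"],s["orientation"],s["force"],s["grip_width"])
```

```text
9.2 [ 0.58815271 -0.03436342  0.23220716] [-0.40240914  2.59068747  0.10917116] [-1.82385082 -0.35181471  3.89388671] 0.024914403834290656
```

View pics/z7.png

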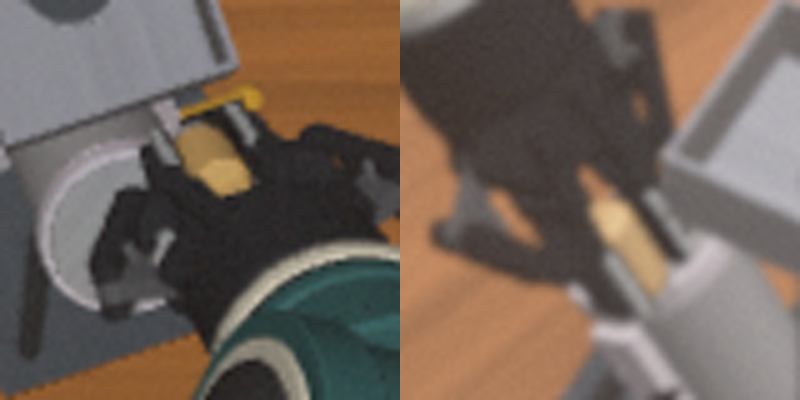

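```bash
cat >> h.py <<'E'
O=np.array([.604,.0075,0])
np.set_printoptions(precision=4,suppress=True)
def where():
    s=read_state(); d=R.T@(s["eef_pos"]-O)-hub; f=R.T@s["force"]
    uu,yy,aa=d@u,d[1],d@a; th=np.arctan2(yy,uu)%(2*np.pi)
    fu,fy,fa=f@u,f[1],f@a
    print("t",s["time_s"],"u %.1f y %.1f ax %.1f r %.1f th %.3f"%(uu*1e3,yy*1e3,aa*1e3,1e3*np.hypot(uu,yy),th),
     "f u %.1f y %.1f a %.1f rad %.1f tan %.1f"%(fu,fy,fa,fu*np.cos(th)+fy*np.sin(th),-fu*np.sin(th)+fy*np.cos(th)),"w",s["grip_width"],"pos",s["eef_pos"])
    return s
def plan(ths,ax,start,cu=0,cy=0,r=.05):
    e=np.array(start)
    for t in ths:
        p=W(hub+ax*a+(r*np.cos(t)+cu)*u+(r*np.sin(t)+cy)*yv); print("%.2f"%t,np.round((p-e)*1e3,1)); e=p
    print("end",e)
E
python3 - <<'E'
from h import *
s=where();
E
```

```text
t 9.2 u 37.7 y -35.0 ax 21.2 r 51.4 th 5.535 f u 0.4 y 0.2 a 4.3 rad 0.1 tan 0.4 w 0.024914403834290656 pos [ 0.5882 -0.0344  0.2322]
```

Run:
```python
from h import *
s=where(); plan([5.6,5.72,5.87,6.02,6.17,6.32,6.47,6.62],.0217,s["eef_pos"],.001,-.001)
```

```text
t 9.2 u 37.7 y -35.0 ax 21.2 r 51.4 th 5.535 f u 0.4 y 0.2 a 4.3 rad 0.1 tan 0.4 w 0.024914403834290656 pos [ 0.5882 -0.0344  0.2322]
5.60 [0.7 2.8 1.5]
5.72 [1.4 5.6 1.7]
5.87 [0.9 7.2 1.8]
6.02 [-0.1  7.4  1.2]
6.17 [-1.1  7.4  0.7]
6.32 [-2.1  7.2  0.1]
6.47 [-3.   6.9 -0.4]
6.62 [-3.8  6.4 -1. ]
end [0.581  0.0164 0.2379]
```

Call:
{"api": "apply_moves", "payload": {
  "commands": [
    [1,[0.7,2.8,1.5],[0,0,0]],
    [1,[1.4,5.6,1.7],[0,0,0]],
    [1,[0.9,7.2,1.8],[0,0,0]],
    [1,[-0.1,7.4,1.2],[0,0,0]],
    [1,[-1.1,7.4,0.7],[0,0,0]],
    [1,[-2.1,7.2,0.1],[0,0,0]]
  ],
  "squeeze": 50
}}

```text
time_s: 9.8
eef_pos: [0.5883, 0.0033, 0.2392]
orientation: [-0.402, 2.59, 0.108]
force: [4.9, -3.1, 1.4]
grip_width: 0.0249
```

Run:
```python
from h import *
s=where(); b=capture("scene")[:,:,::-1];a=capture("top")[:,:,::-1]
z=lambda i,x,y:cv2.resize(i[y:y+80,x:x+80],None,fx=5,fy=5,interpolation=2)
cv2.imwrite("pics/z8.png",np.hstack([z(a,310,140),z(b,260,160)]))
s=where(); plan([6.47,6.62,6.77,6.92,7.07,7.22],.0217,W(hub+.0217*np.array(a0) if 0 else hub+.0217*np.array([-.5,0,s3])+(.05*np.cos(6.32)+.001)*u+(.05*np.sin(6.32)-.001)*yv),.001,-.001) if 0 else None
```

```text
t 9.8 u 51.3 y 0.8 ax 21.4 r 51.3 th 0.016 f u 3.9 y -4.5 a -0.7 rad 3.8 tan -4.5 w 0.02490234751841197 pos [0.5883 0.0033 0.2392]
t 9.9 u 51.3 y 1.6 ax 21.4 r 51.3 th 0.031 f u 4.6 y 3.2 a 0.0 rad 4.7 tan 3.1 w 0.024981589731944448 pos [0.588  0.004  0.2391]
```

View pics/z8.png

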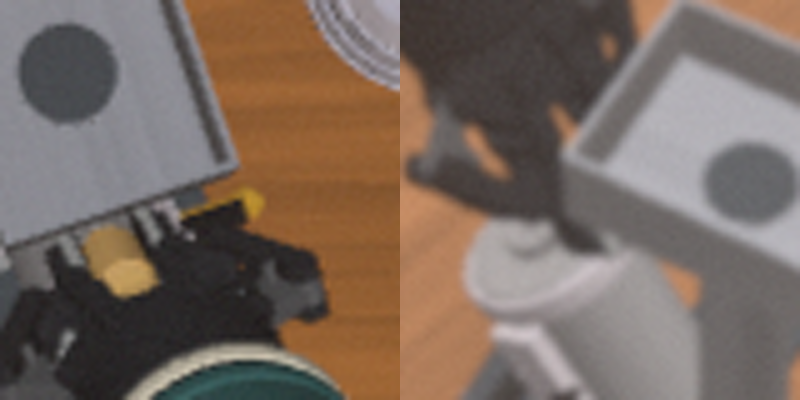

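```bash
cat >> h.py <<'E'
def cmd(t,cu,cy,ax=.0217,r=.05): return W(hub+ax*a+(r*np.cos(t)+cu)*u+(r*np.sin(t)+cy)*yv)
E
python3 - <<'E'
from h import *
plan([6.45,6.6,6.77,6.95,7.13,7.31,7.49,7.67],.0217,cmd(6.32,.001,-.001),.0022,-.001)
E
```

```text
6.45 [-1.5  6.3  0.3]
6.60 [-3.7  6.4 -0.9]
6.77 [-5.1  6.6 -1.7]
6.95 [-6.4  5.9 -2.5]
7.13 [-7.1  4.6 -3.1]
7.31 [-7.6  3.1 -3.6]
7.49 [-7.9  1.6 -4. ]
7.67 [-7.9  0.  -4.3]
end [0.5407 0.0377 0.2195]
```

Call:
{"api": "apply_moves", "payload": {
  "commands": [
    [1,[-1.5,6.3,0.3],[0,0,0]],
    [1,[-3.7,6.4,-0.9],[0,0,0]],
    [1,[-5.1,6.6,-1.7],[0,0,0]],
    [1,[-6.4,5.9,-2.5],[0,0,0]],
    [1,[-7.1,4.6,-3.1],[0,0,0]],
    [1,[-7.6,3.1,-3.6],[0,0,0]],
    [1,[-7.9,1.6,-4.0],[0,0,0]],
    [1,[-7.9,0,-4.3],[0,0,0]]
  ]
}}

```text
time_s: 10.7
eef_pos: [0.5397, 0.0384, 0.2185]
orientation: [-0.403, 2.591, 0.111]
force: [2.6, 4.4, 3.1]
grip_width: 0.0248
```

Run:
```python
from h import *
where(); plan([7.85,8.03,8.21,8.39,8.57,8.75,8.93,9.11],.0217,cmd(7.67,.0022,-.001),.0022,-.001)
```

```text
t 10.7 u 10.3 y 49.1 ax 21.2 r 50.2 th 1.364 f u 4.8 y 3.4 a 0.8 rad 4.4 tan -4.0 w 0.024839377628153372 pos [0.5397 0.0384 0.2185]
7.85 [-7.6 -1.6 -4.5]
8.03 [-7.1 -3.1 -4.5]
8.21 [-6.4 -4.6 -4.3]
8.39 [-5.5 -5.8 -4.1]
8.57 [-4.4 -6.9 -3.6]
8.75 [-3.1 -7.8 -3.1]
8.93 [-1.8 -8.5 -2.5]
9.11 [-0.4 -8.8 -1.8]
end [ 0.5043 -0.0095  0.1911]
```

Run:
```python
from h import *
plan([7.85,8.03,8.21,8.39,8.57,8.75,8.93,9.11],.0217,cmd(7.67,.0022,-.001),.0022,0)
```

```text
7.85 [-7.9 -0.6 -4.5]
8.03 [-7.1 -3.1 -4.5]
8.21 [-6.4 -4.6 -4.3]
8.39 [-5.5 -5.8 -4.1]
8.57 [-4.4 -6.9 -3.6]
8.75 [-3.1 -7.8 -3.1]
8.93 [-1.8 -8.5 -2.5]
9.11 [-0.4 -8.8 -1.8]
end [ 0.504  -0.0085  0.1911]
```

Call:
{"api": "apply_moves", "payload": {
  "commands": [
    [1,[-7.9,-0.6,-4.5],[0,0,0]],
    [1,[-7.1,-3.1,-4.5],[0,0,0]],
    [1,[-6.4,-4.6,-4.3],[0,0,0]],
    [1,[-5.5,-5.8,-4.1],[0,0,0]],
    [1,[-4.4,-6.9,-3.6],[0,0,0]],
    [1,[-3.1,-7.8,-3.1],[0,0,0]],
    [1,[-1.8,-8.5,-2.5],[0,0,0]],
    [1,[-0.4,-8.8,-1.8],[0,0,0]]
  ]
}}

```text
time_s: 11.5
eef_pos: [0.5038, -0.0091, 0.1904]
orientation: [-0.402, 2.591, 0.11]
force: [0.3, 3.0, 3.0]
grip_width: 0.0248
```

Run:
```python
from h import *
where(); plan([9.29,9.47,9.65,9.83,10.01,10.19,10.37,10.55],.0217,cmd(9.11,.0022,0),.0022,0)
```

```text
t 11.5 u -46.0 y 15.0 ax 21.2 r 48.3 th 2.827 f u 2.5 y 2.8 a 2.1 rad -1.6 tan -3.4 w 0.02481707304211981 pos [ 0.5038 -0.0091  0.1904]
9.29 [ 1.  -8.9 -1. ]
9.47 [ 2.4 -8.7 -0.2]
9.65 [ 3.7 -8.2  0.6]
9.83 [ 4.9 -7.4  1.4]
10.01 [ 5.9 -6.4  2.1]
10.19 [ 6.8 -5.2  2.8]
10.37 [ 7.4 -3.8  3.4]
10.55 [ 7.8 -2.3  3.9]
end [ 0.544  -0.0593  0.2041]
```

Tracking well (radial -1.6 N).

Call:
{"api": "apply_moves", "payload": {
  "commands": [
    [1,[1.1,-8.9,-1.0],[0,0,0]],
    [1,[2.5,-8.7,-0.2],[0,0,0]],
    [1,[3.7,-8.2,0.7],[0,0,0]],
    [1,[4.9,-7.4,1.4],[0,0,0]],
    [1,[5.9,-6.4,2.1],[0,0,0]],
    [1,[6.8,-5.2,2.8],[0,0,0]],
    [1,[7.4,-3.8,3.4],[0,0,0]],
    [1,[7.8,-2.3,3.9],[0,0,0]]
  ]
}}

```text
time_s: 12.3
eef_pos: [0.5443, -0.0598, 0.2035]
orientation: [-0.403, 2.592, 0.11]
force: [-8.7, 4.9, 6.3]
grip_width: 0.0252
```

Run:
```python
from h import *
s=where(); print(s["joint_positions"],s["eef_pos"]-cmd(10.55,.0022,0))
plan([10.73,10.91,11.09,11.27,11.45,11.63,11.81,11.99],.0217,cmd(10.55,.0024,0),.0024,0)
```

```text
t 12.3 u -19.5 y -45.7 ax 21.1 r 49.7 th 4.309 f u -2.8 y 7.3 a 8.8 rad -5.6 tan -5.4 w 0.025164871508545978 pos [ 0.5443 -0.0598  0.2035]
[-0.3059 -0.4355  2.0473  0.328   1.1131 -2.2682] [ 0.0004 -0.0005 -0.0006]
10.73 [ 7.9 -0.7  4.2]
10.91 [7.8 0.9 4.4]
11.09 [7.4 2.4 4.5]
11.27 [6.8 3.9 4.4]
11.45 [5.9 5.3 4.2]
11.63 [4.9 6.5 3.8]
11.81 [3.7 7.5 3.4]
11.99 [2.4 8.2 2.8]
end [ 0.591  -0.0253  0.236 ]
```

Run:
```python
from h import *
plan([10.73,10.91,11.09,11.27,11.45,11.63,11.81,11.99],.0224,cmd(10.55,.0022,0),.0022,0.0007)
```

```text
10.73 [ 7.4 -0.2  4.8]
10.91 [7.8 0.9 4.4]
11.09 [7.4 2.4 4.5]
11.27 [6.8 3.9 4.4]
11.45 [5.9 5.3 4.2]
11.63 [4.9 6.5 3.8]
11.81 [3.7 7.5 3.4]
11.99 [2.4 8.2 2.8]
end [ 0.5903 -0.0248  0.2365]
```

Call:
{"api": "apply_moves", "payload": {
  "commands": [
    [1,[7.4,-0.2,4.8],[0,0,0]],
    [1,[7.8,0.9,4.4],[0,0,0]],
    [1,[7.4,2.4,4.5],[0,0,0]],
    [1,[6.8,3.9,4.4],[0,0,0]],
    [1,[5.9,5.3,4.2],[0,0,0]],
    [1,[4.9,6.5,3.8],[0,0,0]],
    [1,[3.7,7.5,3.4],[0,0,0]],
    [1,[2.4,8.2,2.8],[0,0,0]]
  ]
}}

```text
time_s: 13.1
eef_pos: [0.5907, -0.0257, 0.2353]
orientation: [-0.402, 2.593, 0.107]
force: [-2.1, -4.8, 0.8]
grip_width: 0.0244
```

Run:
```python
from h import *
s=where(); print(s["eef_pos"]-cmd(11.99,.0022,.0007,.0224))
plan([12.17,12.35,12.53,12.71,12.89,13.07,13.25,13.43],.0224,cmd(11.99,.0022,.0007,.0224),.0022,0.0005)
```

```text
t 13.1 u 43.7 y -27.5 ax 21.3 r 51.7 th 5.721 f u -2.6 y -4.0 a 2.4 rad -0.1 tan -4.8 w 0.02437560594487934 pos [ 0.5907 -0.0257  0.2353]
[ 0.0005 -0.0009 -0.0012]
12.17 [1.1 8.5 2.1]
12.35 [-0.4  8.9  1.4]
12.53 [-1.8  8.8  0.6]
12.71 [-3.2  8.4 -0.2]
12.89 [-4.4  7.8 -1. ]
13.07 [-5.5  6.9 -1.8]
13.25 [-6.4  5.8 -2.5]
13.43 [-7.1  4.4 -3.1]
end [0.5625 0.0346 0.2317]
```

Call:
{"api": "apply_moves", "payload": {
  "commands": [
    [1,[1.1,8.5,2.1],[0,0,0]],
    [1,[-0.4,8.9,1.4],[0,0,0]],
    [1,[-1.8,8.8,0.6],[0,0,0]],
    [1,[-3.2,8.4,-0.2],[0,0,0]],
    [1,[-4.4,7.8,-1.0],[0,0,0]],
    [1,[-5.5,6.9,-1.8],[0,0,0]],
    [1,[-6.4,5.8,-2.5],[0,0,0]],
    [1,[-7.1,4.4,-3.1],[0,0,0]]
  ]
}}

```text
time_s: 13.9
eef_pos: [0.5626, 0.0352, 0.2308]
orientation: [-0.403, 2.591, 0.11]
force: [5.5, -1.7, -3.2]
grip_width: 0.0252
```

Run:
```python
from h import *
s=where(); print(s["eef_pos"]-cmd(13.43,.0022,.0005,.0224))
plan([13.6,13.78,13.96,14.14,14.32,14.5,14.66,14.8,14.9,14.97,15.02],.0224,cmd(13.43,.0022,.0005,.0224),.0022,0.0005)
```

```text
t 13.9 u 34.4 y 39.1 ax 21.5 r 52.1 th 0.849 f u 2.5 y -3.3 a -5.1 rad -0.8 tan -4.0 w 0.02522518403510392 pos [0.5626 0.0352 0.2308]
[ 0.      0.0006 -0.001 ]
13.60 [-7.2  2.9 -3.4]
13.78 [-7.9  1.5 -4.1]
13.96 [-7.9 -0.  -4.3]
14.14 [-7.6 -1.6 -4.5]
14.32 [-7.1 -3.2 -4.5]
14.50 [-6.4 -4.6 -4.3]
14.66 [-4.9 -5.2 -3.6]
14.80 [-3.6 -5.3 -2.9]
14.90 [-2.1 -4.1 -1.9]
14.97 [-1.2 -3.  -1.2]
15.02 [-0.8 -2.2 -0.8]
end [0.5058 0.0097 0.1962]
```

Call:
{"api": "apply_moves", "payload": {
  "commands": [
    [1,[-7.2,2.9,-3.4],[0,0,0]],
    [1,[-7.9,1.5,-4.1],[0,0,0]],
    [1,[-7.9,0,-4.3],[0,0,0]],
    [1,[-7.6,-1.6,-4.5],[0,0,0]],
    [1,[-7.1,-3.2,-4.5],[0,0,0]],
    [1,[-6.4,-4.6,-4.3],[0,0,0]],
    [1,[-4.9,-5.2,-3.6],[0,0,0]],
    [1,[-3.6,-5.3,-2.9],[0,0,0]]
  ]
}}

```text
time_s: 14.7
eef_pos: [0.5098, 0.0195, 0.199]
orientation: [-0.403, 2.591, 0.11]
force: [7.0, 2.6, -3.9]
grip_width: 0.0248
```

Call:
{"api": "apply_moves", "payload": {
  "commands": [
    [1,[-2.1,-4.1,-1.9],[0,0,0]],
    [1,[-1.2,-3.0,-1.2],[0,0,0]],
    [1,[-0.8,-2.2,-0.8],[0,0,0]],
    [1,[0,0,0],[0,0,0]],
    [1,[0,0,0],[0,0,0]],
    [1,[0,0,0],[0,0,0]]
  ]
}}

```text
time_s: 15.3
eef_pos: [0.5058, 0.0101, 0.1952]
orientation: [-0.403, 2.592, 0.11]
force: [5.9, -0.5, -6.2]
grip_width: 0.0248
```

Run:
```python
from h import *
s=where(); b=capture("scene")[:,:,::-1];a=capture("top")[:,:,::-1]
cv2.imwrite("pics/t9.png",a);cv2.imwrite("pics/s9.png",b)
z=lambda i,x,y:cv2.resize(i[y:y+80,x:x+80],None,fx=5,fy=5,interpolation=2)
cv2.imwrite("pics/z9.png",np.hstack([z(a,310,140),z(b,260,180)]))
```

```text
t 15.3 u -36.8 y 32.6 ax 21.5 r 49.1 th 2.417 f u 1.6 y -2.3 a -8.1 rad -2.7 tan 0.7 w 0.02482060687714124 pos [0.5058 0.0101 0.1952]
```

View pics/z9.png

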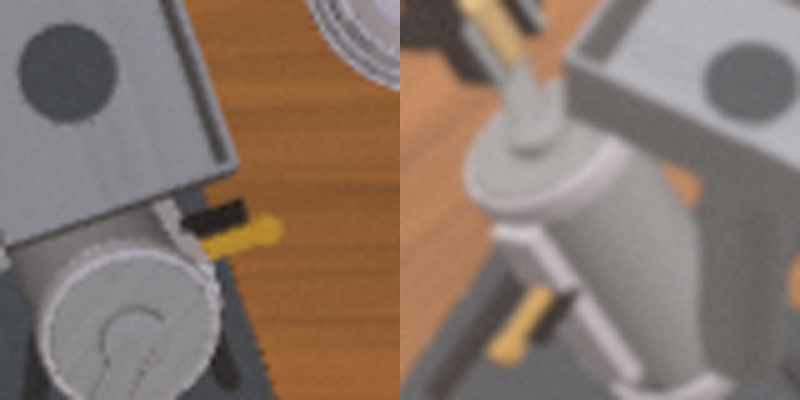

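Run:
```python
from h import *
def T4(x,y):return [(240+x/4-.375,100+y/4-.375)]
def S4(x,y):return [(240+x/4-.375,150+y/4-.375)]
def T5(x,y):return [(310+x/5-.4,140+y/5-.4)]
def S5(x,y):return [(260+(x-400)/5-.4,180+y/5-.4)]
p={}
for n,t,s in (("start",T4(483,318),S4(190,441)),("now",T5(271,230),S5(505,350)),("bar0",T4(478,325),S4(187,388)),("bar",T5(243,210),S5(540,336))):
    X,e=tri(t,s);q=R.T@(X-O)-hub;p[n]=q;print(n,X,e,"u %.1f y %.1f ax %.1f"%(q@u*1e3,q[1]*1e3,q@a*1e3))
```

```text
start [ 0.6175 -0.0721  0.118 ] 0.004888668698556489 u -5.3 y -79.9 ax -85.9
now [ 0.6004 -0.0751  0.1458] 0.006427615860529889 u -6.2 y -77.5 ax -53.3
bar0 [ 0.6095 -0.0641  0.1575] 0.003982284170444349 u 10.0 y -69.9 ax -49.1
bar [ 0.609  -0.0618  0.1531] 0.006019992443015212 u 8.0 y -67.5 ax -53.0
```

Call:
{"api": "apply_moves", "payload": {
  "commands": [
    [0,[0,0,0],[0,0,0]],
    [0,[0,0,0],[0,0,0]],
    [0,[0,0,0],[0,0,0]],
    [0,[0,0,0],[0,0,0]],
    [0,[-5,-1.5,9],[0,0,0]],
    [0,[-12,-4,22],[0,0,0]],
    [0,[-12,-4,22],[0,0,0]],
    [0,[-12,-4,22],[0,0,0]]
  ]
}}

```text
time_s: 16.2
eef_pos: [0.4641, -0.0036, 0.2725]
orientation: [-0.403, 2.591, 0.109]
force: [-0.4, 0.1, 0.2]
grip_width: 0.0429
```

Call:
{"api": "apply_moves", "payload": {
  "commands": [
    [0,[-20,-4,32],[0,0,0]],
    [0,[-30,20,30],[0,0,0]],
    [0,[-30,30,20],[0,0,0]],
    [0,[-20,40,0],[0,0,0]],
    [0,[-20,40,0],[0,0,0]],
    [0,[0,40,0],[0,0,0]],
    [0,[0,0,0],[0,0,0]],
    [0,[0,0,0],[0,0,0]]
  ]
}}

```text
time_s: 17.0
eef_pos: [0.3847, 0.1496, 0.3616]
orientation: [-0.413, 2.617, 0.112]
force: [0.1, -1.0, -0.3]
grip_width: 0.0427
```

Run:
```python
from h import *
s=where(); b=capture("scene")[:,:,::-1];a=capture("top")[:,:,::-1]
cv2.imwrite("pics/t10.png",a);cv2.imwrite("pics/s10.png",b)
z=lambda i,x,y:cv2.resize(i[y:y+150,x:x+100],None,fx=4,fy=4,interpolation=2)
cv2.imwrite("pics/z10.png",np.hstack([z(a,250,100),z(b,250,150)]))
print(np.abs(s["joint_velocities"]).max())
```

```text
t 17.0 u -16.4 y 202.5 ax 201.8 r 203.2 th 1.652 f u -0.3 y -1.0 a -0.2 rad -1.0 tan 0.4 w 0.042708262555169386 pos [0.3847 0.1496 0.3616]
0.06950239859719069
```

View pics/z10.png

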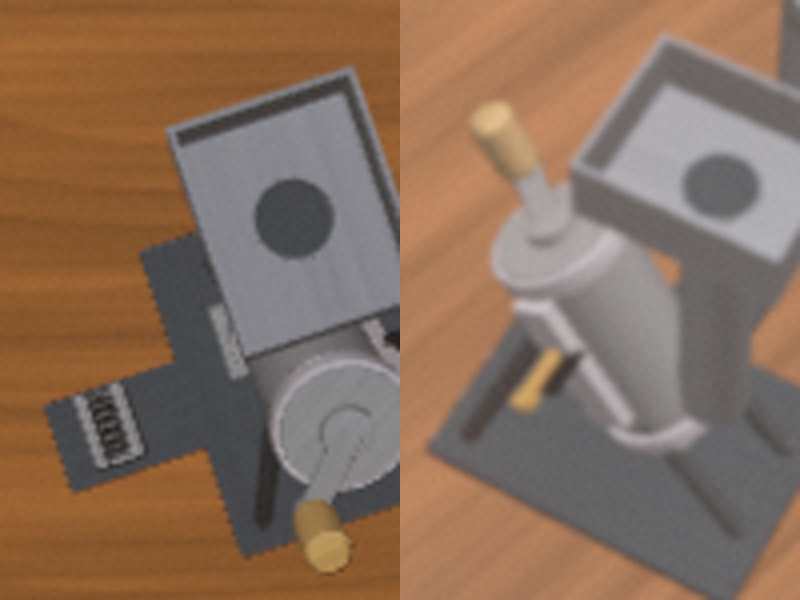

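View pics/t10.png

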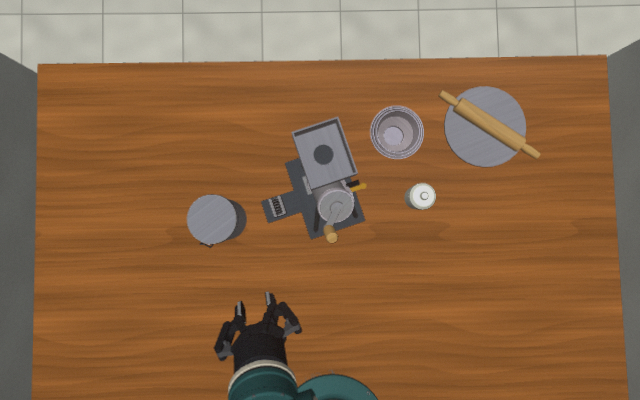

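```bash
python3 -c "
from bench import *
print(finish_job())"
```

```text
the job is handed in; nothing more can be done
None
```

The shutter is shut and the pointer stands at the fill line. I let go of the crank and handed the job in at about 17 s of the 72 s limit.

- **Thumbwheel:** I rolled it away from the robot in five strokes. On the last stroke the finger slid with about 4.5 N of drag where the wheel needs only 1 N, so I take it to be against its stop. The shutter plate moved in about 25 mm in the pictures. That fits a start near 0.8 rad and the wheel now at its stop, but the plate alone does not prove it.
- **Crank:** I took the grip with the tool tilted 30 degrees and wound it from about 5.5 to about 15.0 rad. I held it throughout, at about 2 rad/s. Opening the fingers and backing off along the barrel axis left the crank where it was.
- **Last checks:** Before I let go, the pointer measured −53 mm along the barrel and the fill bar −49 to −53 mm. The pointer had moved 32.6 mm, against 33.3 mm expected. In the final pictures it still stands beside the bar, and the tin, bowls and salt cellar look unmoved. The arm is clear of everything.
- **What disagreed:** The two cameras placed the press about 5 mm apart. I corrected for this using the gripper's own image and the side forces while winding.

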